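# Half-close a sample pot with its bayonet lid for purging

## Task

Fit the blue bayonet lid on the aluminium sample pot for purging: let its two lugs down through the slots in the mouth, press it down against the spring seat and turn it clockwise until its bar points at the yellow marks, half way, without ever reaching the lock click near the red marks. The spring would turn it back, so finish while still gripping the lid and holding it there; leave the other things on the bench where they are.

Things in the scene. Friction and masses are not known exactly. Their poses are not given: they have to be found in the camera images.
- lid: bayonet lid standing upright on the bench, 110 to 180 g. Origin: centre of its underside, z up. Blue metal disc 67 mm diameter, 14 mm thick; at its foot two brass lugs stick out along +x and -x to 43 mm from the axis, each 16 mm wide and 5 mm thick (z 0 to 5 mm). A half turn about z makes no difference
- lid_bar (a point): middle of the lid's white bar grip, 36 mm above the lid's underside. The bar lies along the lid's x, in line with the lugs: 52 mm long, 14 mm wide (y), from z = 14 to 50 mm of the lid, a black line along its top
- pot: round aluminium pot, bolted down; dark foot 120 mm diameter, 8 mm high; wall 100 mm diameter; brass barb on its +y side. Origin: centre of its underside on the bench, z up. Its mouth is a lip from z = 62 to 68 mm with a bore of 72 mm diameter. Under the lip is a hollow of 90 mm diameter in which the lugs turn
- pot_mouth (a point): centre of the pot's mouth, at the top of the lip, 68 mm above the bench
- pot_slot (a point): the slot in the lip at the pot's +x, for a lug: at least 21 mm wide, 43 mm from the axis, at the top of the lip. Its twin is at -x
- yellow_mark (a point): yellow mark on top of the lip, 43 mm from the axis, 40 degrees clockwise (from above) from the +x slot: half way. Its twin is opposite. The lid's bar must point at this pair (lid yaw = pot yaw minus 40 degrees)
- red_mark (a point): red mark on top of the lip, 80 degrees clockwise from the +x slot: locked. Its twin is opposite
- seat (a joint): spring-loaded grey seat plate in the pot, on which the lid lands; m, 0 = up: plate top 60 mm above the bench, lugs still 3 mm inside the slots, cannot turn. Positive = pressed down, stop at 0.010. The lugs pass under the lip from 0.003 on; 0.005 to 0.008 is good for turning. Takes about 3 N besides the lid's weight
- rotor (a joint): turn of the seat plate, rad; 0 = rest (stop), grows clockwise from above, 1.4 = stop at the red marks. Posts beside the lugs (2.5 mm play) make it follow the lid; it reads up to 0.13 less than the lid's turn. A spring (0.07 N m at 0, 0.16 N m half way) turns it back if let go. From 1.2 on the lock clicks: too far
- big_weight: brass calibration weight with a knob on top, 51 mm diameter, 77 mm tall; leave alone. Origin: centre of its underside
- small_weight: small brass weight with a knob, 30 mm diameter, 46 mm tall; leave alone. Origin: centre of its underside
- dish: round clear dish with a copper dot, 63 mm diameter, 15 mm tall; leave alone. Origin: centre of its underside
- sample_box: clear plastic sample box, 76 x 100 mm, 8 mm high, its clear lid standing up 70 mm at the +x edge with a yellow stripe; leave alone. Origin: centre of its underside
- tweezers: steel tweezers lying flat along x, about 135 mm long, 6 mm high; leave alone. Origin: centre of its underside
- solvent: amber bottle with a white cap, 56 mm diameter, 120 mm tall; leave alone. Origin: centre of its underside
There are look-alikes about, which are no part of the job. What is shaped like the lid but green or purple is not meant.

How it is judged (in metres and radians):
On the way, in this order (a step that is already met when the one before it is completed fails the run):
1. the lid's lugs are let down into the slots of the pot's mouth, not yet turned (horizontal distance between lid and pot below 0.006 m and angle between lid's own z axis and vertical below 0.1 rad and z of lid in the frame of pot below 0.0635 m and angle between the x axis of lid and the x axis of pot, either way round below 0.25 rad and value of joint rotor below 0.2 rad), for 0.1 s.
2. the lid is pressed under the lip and turned clockwise to the yellow marks (horizontal distance between lid and pot below 0.006 m and angle between lid's own z axis and vertical below 0.1 rad and z of lid in the frame of pot between 0.047 and 0.0585 m and angle between the x axis of lid and the x axis of pot, either way round between 0.54 and 0.86 rad and value of joint rotor above 0.38 rad), for 0.3 s.
At the end, for the whole second after the job is handed in: the lid sits level (within 0.1 rad) and central (6 mm) in the pot, its lugs below the lip, its bar 31 to 49 degrees clockwise from the slots (yellow marks at 40), at rest and still gripped by the fingers with more than 3 N (all of step 2 and contact force between the fingers and lid above 3 N and angular speed of lid below 0.5 rad/s and linear speed of lid below 0.02 m/s); the arm keeps its last pose, push and grip.
It fails at once if the lid reaches the lock click (rotor beyond 1.2 rad) (value of joint rotor above 1.2 rad).
It fails at once if another thing on the bench is moved more than 30 mm or tipped over (distance of any of big_weight, small_weight, dish, sample_box, tweezers, solvent from where it was at the start of the episode above 0.03 m or angle between any of big_weight, small_weight, dish, sample_box, tweezers, solvent's own z axis and vertical above 0.5 rad).
It also fails if it takes over 43 s, if anything falls off the work surface, if the arm or the gripper's body presses on something with over 40 N, if the wrist force passes 120 N, or if a joint passes its speed limit or range.

## Robot

A 6-joint arm with a two-finger parallel gripper is mounted at the origin on the work surface. World frame = base frame: x ahead of the robot, y to its left, z up, the work surface at z = 0. Lengths are in mm, angles in rad, forces in N, time in s.
With the tool pointing down it reaches from about 275 to 850 mm from the base axis. Payload 5.2 kg.
Tool frame: the origin (TCP) lies on the centre line of the jaws, within the pads' length; the fingertips stand 19 mm ahead of it and the grasp point (between the pads) is the TCP; z points along the fingers, y is the direction in which the jaws open and shut (so a half turn about z gives the same grasp; the last joint's range is limited). The gripper opens to 85 mm and grips with 20 to 120 N. Pads are 22 mm wide; open, the fingers measure 114 mm over their backs; the gripper's body (76 mm by 85 mm) begins 54 mm behind the grasp point. The pads swing forward as they close: fully open they stand 13 mm farther back than shut.
Start: joints at [-1.308, 0.259, 1.535, -0, 1.348, -0.203], TCP at [247.046, -491.399, 250.31] pointing down, gripper open.
Joint ranges: [-3.14, 3.14], [-0.91, 2.08], [0.19, 2.58], [-1.22, 4.36], [0.22, 2.71], [-3.12, 3.12]. Speed limits (rad/s): [2.57, 2.57, 3.14, 3.14, 3.14, 3.14].

## Interface

Orientations are given as a unit quaternion [x, y, z, w].
In Python, from station import bot gives the robot as it stands.
- The arm moves only by the tool play_rows, never from a script. Its argument "deltas" is a list of rows, each a list of 5 numbers: the closure, from -1 (fully open) to 1 (shut), then the shift along the tool's x, y, z normalised to -1 to 1, where 1 is 0.8 m, then the turn about the tool's z normalised to -1 to 1, where 1 is 180 degrees. In form: [[gripper, x, y, z, roll], ...]. A call has 1 to 10 rows; each row is the pose to reach, as a shift and turn from the pose commanded when the call began, along the tool's axes at that moment, turning the shorter way round; what a row does not reach only later rows make up. A row lasts 1/8 s, in which the tool goes at most 62.5 mm and 10.7 degrees, less where a joint would pass 70% of its speed; a pose out of reach is approached as far as the arm can. A call with a number of a shift or a turn outside -1 to 1 is refused whole. A call with a gripper value outside its range is refused whole. The fingers move at their own pace and stop on an object; the grip force is fixed at half the most. Time passes only in rows, so rows that repeat a pose let the fingers close. It gives the time, the measured TCP pose, the force and the opening at its end, in the units of the state.
- bot.get_obs(): the state, without advancing time (a new reading comes with each control period).
- bot.read_camera(name): name is "scene" or "top"; returns a dict with "color" (480x640x3 uint8, blue, green, red), "range_z" (480x640 float32, mm along the optical axis (not along the pixel's ray), 0 where there is no reading), "intrinsics" (3x3 intrinsics, pixels), "origin" and "orientation" of the camera in the world. Camera axes: x right, y down, z forward; pixel columns grow to the right and rows downward; lengths in mm; the calibration is good to about 2 mm. A picture is of the moment at which its call begins.
- bot.close_job(): hands the job in, once; it reports no verdict.
The state is a dict: "clock": time; "joint_positions": joint angles; "qd": joint speeds; "joint_efforts": joint torques, N m; "eef_pos": TCP position; "orientation": TCP orientation; "ft_force": force on the tool from outside, world axes, zero at the start; "moment": the same for the moment, N m; "opening": finger opening in mm.
Only numpy, scipy, OpenCV 4.12 (cv2) and the standard library are available. Lean on these libraries where they do the work, as an engineer would, in place of code of your own. Each camera call takes 0.05 s, during which the arm holds its last target. There are 200 camera calls.

## Working session

There is one attempt and no reset: what is moved stays moved. The work goes in short steps, Python scripts to look and compute and a tool call to move; the robot and the scene stay as the last step left them, time stands still between calls to the robot, and variables do not carry over. Pictures are saved under pics/ and viewed, about 8 in all and at most 12, crops included, and the job is handed in when it is done.

Besides the shell and the picture viewer there is one more tool, called after "Request:" as name([rows], argument=value, ...), one row to a line, values as JSON. play_rows: Moves the arm, as the interface text tells. Scaled input: -1 to 1 covers 0.8 m each way for a shift and 180 degrees each way for a turn. Its arguments: {"type":"object","properties":{"deltas":{"type":"array","items":{"type":"array","items":{"type":"number","minimum":-1,"maximum":1}}}},"required":["deltas"]}

```bash
mkdir -p pics
cat > h.py <<'E'
import numpy as np, cv2
from scipy.spatial.transform import Rotation as R
from station import bot
def cam(n):
    c=bot.read_camera(n); c['color']=np.array(c['color']); c['range_z']=np.array(c['range_z'])
    c['K']=np.array(c['intrinsics']); c['R']=R.from_quat(c['orientation']).as_matrix(); c['o']=np.array(c['origin']); return c
def ray(c,u,v,z):
    d=c['R']@np.linalg.inv(c['K'])@np.array([u,v,1.]); return c['o']+d*(z-c['o'][2])/d[2]
def cloud(c):
    v,u=np.mgrid[:480,:640]; p=np.stack([u,v,np.ones_like(u)],-1)@np.linalg.inv(c['K']).T*c['range_z'][...,None]
    return p@c['R'].T+c['o']
E
python3 - <<'E'
from h import *
o=bot.get_obs(); print(o)
for n in('top','scene'):
    c=cam(n); cv2.imwrite(f'pics/{n}0.png',c['color']); print(n,c['o'],c['orientation'],c['K'].tolist())
E
```

```text
{'clock': 0.0, 'joint_positions': array([-1.30781532e+00,  2.59332193e-01,  1.53610434e+00, -1.91228313e-05,
        1.34799115e+00, -2.02781941e-01]), 'qd': array([ 2.43930888e-04,  9.03979502e-04,  4.92493237e-04, -1.76695706e-03,
        1.27114454e-03,  3.50994006e-06]), 'joint_efforts': array([ 5.82290322e-04, -4.46029115e+01, -2.90573215e+01, -4.36557975e-04,
        1.16914557e-02,  2.69135472e-05]), 'eef_pos': array([ 246.8985355 , -490.9068271 ,  249.47194676]), 'orientation': array([ 9.73004543e-01,  2.30784136e-01, -3.69314288e-05, -9.16816101e-04]), 'ft_force': array([ 1.07414809, -1.03491248,  0.56265218]), 'moment': array([ 0.01327141, -0.01764181,  0.02839397]), 'opening': 85.37623820395413}
top [ 416.01912448    6.53172956 1370.90483725] [ 0.70938582 -0.70278657  0.04464668 -0.02948655] [[624.4440839685822, 0.0, 331.6877369792769], [0.0, 624.4440839685822, 233.63674686979573], [0.0, 0.0, 1.0]]
scene [1222.83558339   81.83445532  936.58057901] [ 0.63442597  0.70282168 -0.24172129 -0.21240573] [[476.7329869629147, 0.0, 323.85757341622156], [0.0, 476.7329869629147, 240.29996681149282], [0.0, 0.0, 1.0]]
```

View pics/top0.png

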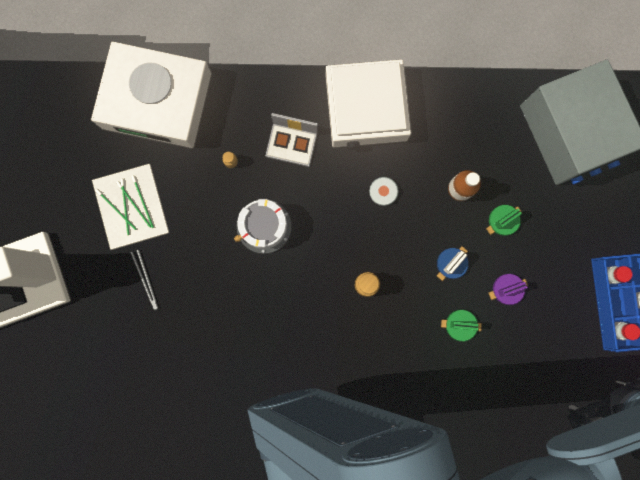

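View pics/scene0.png

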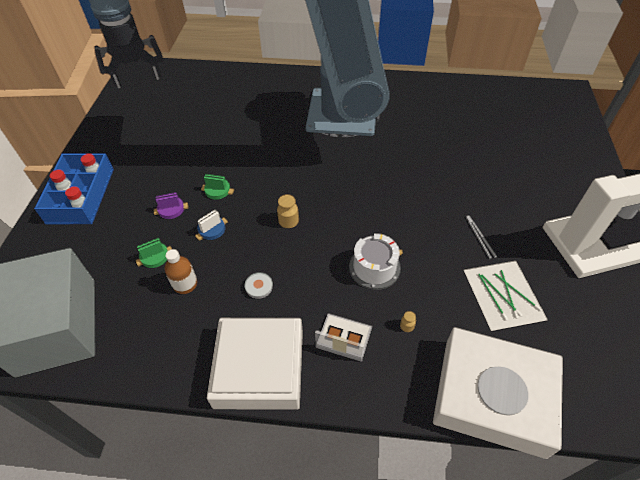

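The top view shows the blue lid near (453,263), with its bar rising to the right, and the pot near (263,225). I'll measure both and zoom in on them.

Run:
```python
from h import *
c=cam('top'); im=c['color']; hsv=cv2.cvtColor(im,cv2.COLOR_BGR2HSV); P=cloud(c)
a=cv2.resize(im[180:270,215:315],(400,360),interpolation=cv2.INTER_CUBIC)
b=cv2.resize(im[225:315,405:505],(400,360),interpolation=cv2.INTER_CUBIC)
cv2.imwrite('pics/z.png',np.hstack([a,b]))
def blobs(m,off,z,name,amin=3):
    n,l,s,ce=cv2.connectedComponentsWithStats(m.astype(np.uint8))
    for i in range(1,n):
        if s[i,4]>=amin:
            u,v=ce[i]+off; h=np.median(P[off[1]:off[1]+m.shape[0],off[0]:off[0]+m.shape[1]][l==i],0)
            print(name,np.round((u,v),1),s[i,4],'ray',np.round(ray(c,u,v,z)[:2],1),'depth',np.round(h,1))
H=hsv[235:290,430:480].astype(int); off=(430,235)
blobs((H[...,0]>95)&(H[...,0]<125)&(H[...,1]>120)&(H[...,2]>50),off,14,'blue')
w=(H[...,1]<70)&(H[...,2]>130); blobs(w,off,50,'white')
blobs((H[...,0]>8)&(H[...,0]<28)&(H[...,1]>90)&(H[...,2]>70),off,5,'lug')
k=(P[235:290,430:480,2]>40); v,u=np.nonzero(k); q=np.array([ray(c,x+430,y+235,50)[:2] for x,y in zip(u,v)])
r=cv2.minAreaRect(q.astype(np.float32)); print('bar depth>40',len(q),q.mean(0),r)
H=hsv[180:270,215:315].astype(int); off=(215,180)
blobs((H[...,0]>20)&(H[...,0]<35)&(H[...,1]>60)&(H[...,2]>130),off,68,'yellow',2)
blobs(((H[...,0]<8)|(H[...,0]>172))&(H[...,1]>80)&(H[...,2]>90),off,68,'red',2)
blobs((H[...,0]>8)&(H[...,0]<20)&(H[...,1]>90)&(H[...,2]>60),off,30,'barb',5)
Z=P[180:270,215:315,2]; k=(Z>62)&(Z<75); v,u=np.nonzero(k); q=np.array([ray(c,x+215,y+180,68)[:2] for x,y in zip(u,v)])
print('lip z',np.median(Z[k]),cv2.minEnclosingCircle(q.astype(np.float32)),q.mean(0))
```

```text
blue [450.8 262.8] 446 ray [ 497.7 -282.7] depth [ 497.3 -280.    14. ]
white [454.6 262.2] 244 ray [ 496.8 -283.1] depth [ 497.1 -284.2   48.6]
lug [463.3 249. ] 34 ray [ 529.  -312.6] depth [ 528.9 -312.7    3.2]
lug [440.4 276.4] 46 ray [ 468.3 -261.3] depth [ 468.9 -261.6    3.9]
bar depth>40 191 [ 498.38688344 -284.54820775] ((499.9100646972656, -281.7104187011719), (90.3836898803711, 101.78949737548828), 9.160224914550781)
yellow [265.4 202.3] 18 ray [618.1 119.2] depth [617.4 119.7  68.6]
yellow [256.8 242.2] 18 ray [533.6 135.6] depth [533.7 134.9  70. ]
red [277.5 209.8] 16 ray [602.5  93.5] depth [602.4  93.5  69. ]
red [245.1 235. ] 16 ray [548.6 160.2] depth [548.6 160.1  69.9]
barb [237.3 238. ] 45 ray [545.8 181.3] depth [545.3 180.9  34.9]
lip z 66.68150477637914 ((575.3153686523438, 127.47435760498047), 50.5132942199707) [574.92321314 127.56215382]
```

View pics/z.png

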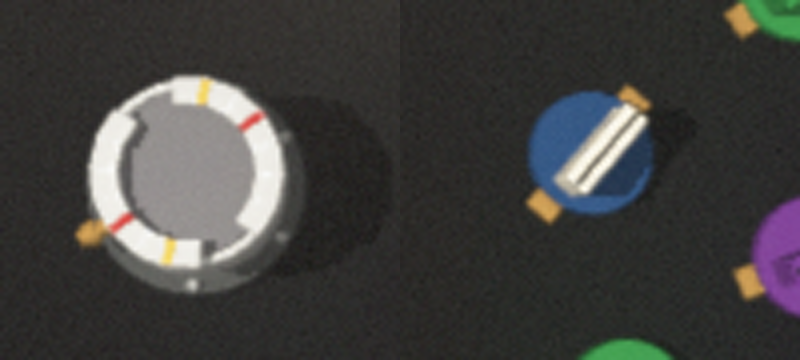

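The crop shows the slots at crop pixels (135,115) and (225,240), the yellow marks at (205,90) and (168,250), and the red marks clockwise of them. That gives:

| Item | Centre (mm) | Yaw | Checks |
|---|---|---|---|
| Pot | ≈ (575.6, 127.2) | ≈ 28.9° | yellow −11.0°, red −51.1°, barb 118.8° all agree |
| Lid | ≈ (498, −285) | bar ≈ −40.2° | – |

Next I'll move to just above the lid.

Request:
play_rows([
  [-0.3,0.07,-0.015,0,0.06],
  [-0.3,0.14,-0.03,0,0.12],
  [-0.3,0.21,-0.045,0,0.18],
  [-0.3,0.28,-0.06,0,0.24],
  [-0.3,0.35,-0.08,0,0.3],
  [-0.3,0.396,-0.09,0.04,0.355],
  [-0.3,0.396,-0.09,0.1,0.372],
  [-0.3,0.396,-0.09,0.16,0.372],
  [-0.3,0.396,-0.09,0.16,0.372],
  [-0.3,0.396,-0.09,0.16,0.372],
])

```text
clock: 1.4
eef_pos: [498.4, -285.6, 123.7]
orientation: [0.939, -0.344, 0.001, 0.0]
ft_force: [-0.2, -0.7, 0.3]
opening: 55.4
```

Run:
```python
from h import *
o=bot.get_obs(); r=R.from_quat(o['orientation']).as_matrix(); print(o['clock'],o['eef_pos'],o['opening'],np.degrees(np.arctan2(r[1,0],r[0,0])),r[:,2],o['ft_force'])
c=cam('scene'); im=c['color']; cv2.imwrite('pics/s1.png',cv2.resize(im[130:290,130:330],(800,640))[:600])
H=cv2.cvtColor(im,cv2.COLOR_BGR2HSV).astype(int)[195:250,185:240]
for nm,m,z in(('blue',(H[...,0]>95)&(H[...,0]<125)&(H[...,1]>120)&(H[...,2]>50),14),('lug',(H[...,0]>8)&(H[...,0]<28)&(H[...,1]>90)&(H[...,2]>70),5),('white',(H[...,1]<70)&(H[...,2]>140),36)):
    n,l,s,ce=cv2.connectedComponentsWithStats(m.astype(np.uint8))
    for i in range(1,n):
        if s[i,4]>5: u,v=ce[i]+(185,195); print(nm,u,v,s[i],ray(c,u,v,z))
```

```text
1.4 [ 498.4049665  -285.55130435  123.74842442] 55.39866809667121 -40.280059775322776 [ 0.00125179 -0.00110052 -0.99999861] [-0.20449985 -0.65736534  0.3059411 ]
blue 213.21153846153845 231.57307692307694 [ 12  25  28  20 260] [ 518.47527073 -276.02276144   14.        ]
lug 186.0909090909091 205.04545454545453 [ 0  7  4  7 22] [ 431.39693088 -372.30002235    5.        ]
lug 224.6 219.84 [37 22  6  7 25] [ 471.14944964 -259.91954156    5.        ]
lug 198.47058823529412 236.64705882352942 [10 39  8  7 34] [ 531.03550309 -312.10319648    5.        ]
white 209.36140350877193 220.89473684210526 [ 13  15  23  23 285] [ 503.18367749 -285.23979543   36.        ]
```

View pics/s1.png

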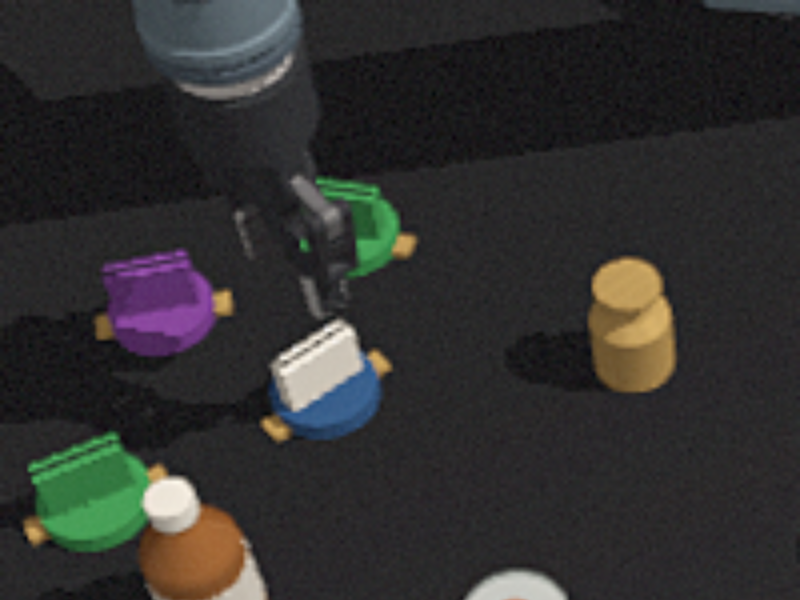

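The scene view shows the jaws above the blue lid, straddling its white bar. The lug midpoint agrees within about 3 mm, so I'll descend and grip.

Request:
play_rows([
  [-0.3,0,0,0.05,0],
  [-0.3,0,0,0.09,0],
  [-0.3,0,0,0.105,0],
  [-0.3,0,0,0.105,0],
  [0.2,0,0,0.105,0],
  [1,0,0,0.105,0],
  [1,0,0,0.105,0],
  [1,0,0,0.105,0],
  [1,0,0,0.105,0],
  [1,0,0,0.105,0],
])

```text
clock: 2.7
eef_pos: [498.5, -285.5, 39.7]
orientation: [0.939, -0.344, 0.001, 0.001]
ft_force: [-1.1, -0.5, 7.3]
opening: 13.3
```

Request:
play_rows([
  [1,0,0,-0.05,0],
  [1,0,0,-0.11,0],
  [1,-0.03,-0.06,-0.15,-0.05],
  [1,-0.07,-0.12,-0.15,-0.1],
  [1,-0.11,-0.19,-0.15,-0.16],
  [1,-0.15,-0.26,-0.15,-0.22],
  [1,-0.19,-0.33,-0.15,-0.28],
  [1,-0.23,-0.4,-0.15,-0.34],
  [1,-0.26,-0.456,-0.15,-0.384],
  [1,-0.26,-0.456,-0.15,-0.384],
])

```text
clock: 3.95
eef_pos: [574.6, 132.5, 158.1]
orientation: [0.968, 0.252, 0.0, -0.001]
ft_force: [-0.6, -0.2, -2.7]
opening: 13.1
```

Request:
play_rows([
  [1,0,0,0,0],
  [1,0,0,0,0],
  [1,0,0,0,0],
])

```text
clock: 4.32
eef_pos: [574.8, 126.6, 158.3]
orientation: [0.969, 0.248, -0.0, 0.0]
ft_force: [-0.2, -1.0, -2.0]
opening: 13.3
```

Run:
```python
from h import *
o=bot.get_obs(); r=R.from_quat(o['orientation']).as_matrix(); print(o['clock'],o['eef_pos'],o['opening'],np.degrees(np.arctan2(r[1,0],r[0,0])),r[:,2],o['ft_force'],o['joint_positions'])
t=cam('top')
c=cam('scene'); im=c['color']; cv2.imwrite('pics/s2.png',np.hstack([cv2.resize(im[180:300,310:450],(400,343)),cv2.resize(t['color'][165:285,195:335],(400,343))]))
z0=o['eef_pos'][2]-39.7
for n,cc in(('scene',c),('top',t)):
    A=cc['color']; H=cv2.cvtColor(A,cv2.COLOR_BGR2HSV).astype(int); P=cloud(cc)
    for nm,m,z in(('blue',(H[...,0]>95)&(H[...,0]<125)&(H[...,1]>120)&(H[...,2]>50),14),('lug',(H[...,0]>8)&(H[...,0]<28)&(H[...,1]>90)&(H[...,2]>70),2.5)):
        m=m&(np.hypot(P[...,0]-575,P[...,1]-127)<60)&(P[...,2]>95)
        k,l,s,ce=cv2.connectedComponentsWithStats(m.astype(np.uint8))
        for i in range(1,k):
            if s[i,4]>4: u,v=ce[i]; q=P[l==i]; print(n,nm,np.round(ce[i],1),s[i],'ray',ray(cc,u,v,z0+z).round(1),'depth med',np.median(q,0).round(1),'min',q.min(0).round(1),'max',q.max(0).round(1))
```

```text
4.325 [574.84682276 126.55581256 158.34091434] 13.3385780121594 28.708108313603596 [-1.88043343e-04 -1.46695585e-04 -9.99999972e-01] [-0.15740724 -1.03051209 -1.96441763] [ 2.74119411e-02  4.01082576e-01  1.56659163e+00 -1.53398408e-04
  1.17411045e+00  1.09721653e+00]
scene blue [378.4 238.6] [365 226  31  23 343] ray [593.  125.7 132.6] depth med [594.3 121.1 131.8] min [554.5  96.5 117.9] max [613.6 161.8 152.5]
scene lug [388.1 249.7] [384 247   9   6  35] ray [611.9 147.9 121.1] depth med [613.6 147.6 123.1] min [605.7 139.  118.7] max [621.3 156.  126. ]
top blue [253.4 232.2] [248 230  10   5  35] ray [547.8 136.2 132.6] depth med [548.  135.2 132. ] min [543.8 128.7 127.1] max [552.6 147.2 138.1]
```

View pics/s2.png

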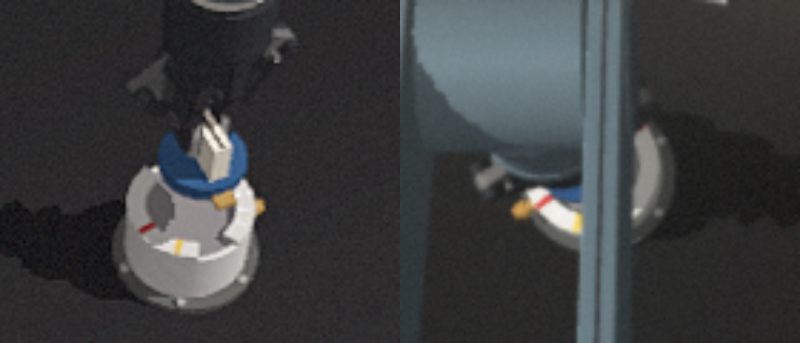

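The scene view shows the lid level above the pot, with its near lug by the near slot. I'll check its in-hand offset along the bar against the pot in the same camera, so that calibration bias cancels.

Run:
```python
from h import *
c=cam('scene')
s0=cv2.imread('pics/scene0.png'); H=cv2.cvtColor(s0,cv2.COLOR_BGR2HSV).astype(int); w=np.zeros(H.shape[:2],bool); w[225:275,345:410]=1
for nm,m in(('yel',(H[...,0]>20)&(H[...,0]<35)&(H[...,1]>60)&(H[...,2]>130)),('red',((H[...,0]<8)|(H[...,0]>172))&(H[...,1]>80)&(H[...,2]>90))):
    k,l,s,ce=cv2.connectedComponentsWithStats((m&w).astype(np.uint8))
    for i in range(1,k):
        if s[i,4]>2: print(nm,ce[i].round(1),s[i,4],ray(c,*ce[i],68).round(1))
z0=158.34-39.7
H=cv2.cvtColor(c['color'],cv2.COLOR_BGR2HSV).astype(int)
B=(H[...,0]>95)&(H[...,0]<125)&(H[...,1]>120)&(H[...,2]>40)
for r in range(224,252):
    u=np.nonzero(B[r,350:410])[0]
    if len(u): print(r,u.min()+350,u.max()+350,end=' | ')
L=(H[...,0]>8)&(H[...,0]<28)&(H[...,1]>90)&(H[...,2]>60); L[:243]=0;L[256:]=0;L[:,:380]=0;L[:,396:]=0
v,u=np.nonzero(L); print('\nlug',[(a,b) for a,b in zip(u,v)])
ctr=np.array([574.85,126.56,0]);
# predicted pixels for a centred lid
def px(p): q=c['R'].T@(np.array(p)-c['o']); q=c['K']@q; return (q[:2]/q[2]).round(1)
a=np.radians(28.7); e=np.array([np.cos(a),np.sin(a),0]); n=np.array([-e[1],e[0],0])
for z in(0,5): print('pred lug corners z',z,[px(ctr+e*43+n*s+[0,0,z0+z]) for s in(-8,8)],[px(ctr+e*33+n*s+[0,0,z0+z]) for s in(-8,8)])
for zz in (0,14):
    d=np.array([px(ctr+[33.5*np.cos(t),33.5*np.sin(t),z0+zz]) for t in np.linspace(0,6.28,90)]); print('disc z',zz,d.min(0),d.max(0))
```

```text
yel [380.5 236.6] 11 [536.3 134.   68. ]
yel [371.9 266. ] 10 [620.4 117.7  68. ]
red [391.3 242.5] 11 [551.  158.9  68. ]
red [360.7 259.4] 11 [605.   92.2  68. ]
226 369 392 | 227 368 392 | 228 367 393 | 229 367 394 | 230 367 395 | 231 366 395 | 232 366 395 | 233 366 396 | 234 365 396 | 235 366 396 | 236 365 396 | 237 366 396 | 238 366 396 | 239 367 395 | 240 367 395 | 241 367 395 | 242 368 393 | 243 368 393 | 244 369 392 | 245 370 391 | 246 372 387 | 247 374 384 | 248 377 383 | 
lug [(np.int64(389), np.int64(247)), (np.int64(390), np.int64(247)), (np.int64(391), np.int64(247)), (np.int64(385), np.int64(248)), (np.int64(386), np.int64(248)), (np.int64(387), np.int64(248)), (np.int64(388), np.int64(248)), (np.int64(389), np.int64(248)), (np.int64(390), np.int64(248)), (np.int64(391), np.int64(248)), (np.int64(384), np.int64(249)), (np.int64(385), np.int64(249)), (np.int64(386), np.int64(249)), (np.int64(387), np.int64(249)), (np.int64(388), np.int64(249)), (np.int64(389), np.int64(249)), (np.int64(390), np.int64(249)), (np.int64(391), np.int64(249)), (np.int64(385), np.int64(250)), 
[... 212 characters left out ...]
nt64(250)), (np.int64(385), np.int64(251)), (np.int64(386), np.int64(251)), (np.int64(387), np.int64(251)), (np.int64(388), np.int64(251)), (np.int64(389), np.int64(251)), (np.int64(390), np.int64(251)), (np.int64(391), np.int64(251)), (np.int64(386), np.int64(252)), (np.int64(387), np.int64(252)), (np.int64(388), np.int64(252)), (np.int64(389), np.int64(252)), (np.int64(390), np.int64(252))]
pred lug corners z 0 [array([384.3, 251.8]), array([391. , 249.4])] [array([382.2, 248.3]), array([388.8, 246. ])]
pred lug corners z 5 [array([384.5, 250.4]), array([391.3, 248. ])] [array([382.4, 246.9]), array([389.1, 244.6])]
disc z 0 [363.1 224.1] [394.  248.3]
disc z 14 [363.5 220. ] [394.7 244.4]
```

Relative to the lid, the two cameras disagree by about 3–4 mm on where the pot is. I'll lower to just above the lip and compare lug and slot at nearly the same height, where bias cancels.

Request:
play_rows([
  [1,0,0,0.03,0],
  [1,0,0,0.055,0],
  [1,0,0,0.055,0],
  [1,0,0,0.055,0],
])

```text
clock: 4.97
eef_pos: [575.4, 127.8, 115.1]
orientation: [0.969, 0.249, 0.001, 0.0]
ft_force: [0.6, -0.4, -1.0]
opening: 13.2
```

Run:
```python
from h import *
o=bot.get_obs(); r=R.from_quat(o['orientation']).as_matrix(); T=o['eef_pos']; yaw=np.arctan2(r[1,0],r[0,0]); print(o['clock'],T,np.degrees(yaw),o['ft_force'])
c=cam('scene'); im=c['color']
cv2.imwrite('pics/s3.png',cv2.resize(im[215:290,330:430],(800,600),interpolation=cv2.INTER_CUBIC))
H=cv2.cvtColor(im,cv2.COLOR_BGR2HSV).astype(int); w=np.zeros(H.shape[:2],bool); w[225:285,345:415]=1
for nm,m in(('yel',(H[...,0]>20)&(H[...,0]<35)&(H[...,1]>60)&(H[...,2]>130)),('red',((H[...,0]<8)|(H[...,0]>172))&(H[...,1]>80)&(H[...,2]>90))):
    k,l,s,ce=cv2.connectedComponentsWithStats((m&w).astype(np.uint8))
    for i in range(1,k):
        if s[i,4]>2: print(nm,ce[i].round(1),s[i,4],ray(c,*ce[i],68).round(1))
B=(H[...,0]>95)&(H[...,0]<125)&(H[...,1]>120)&(H[...,2]>40)&w
for r_ in range(225,275):
    u=np.nonzero(B[r_])[0]
    if len(u): print(r_,u.min(),u.max(),end=' | ')
z0=T[2]-39.7
def px(p): q=c['R'].T@(np.array(p)-c['o']); q=c['K']@q; return (q[:2]/q[2]).round(1)
e=np.array([np.cos(yaw),np.sin(yaw),0]); n=np.array([-e[1],e[0],0]); C=np.array([T[0],T[1],0])
print('\nlug pred',[px(C+e*43+n*s+[0,0,z0+z]) for z in(0,5) for s in(-8,8)])
for zz in (0,14):
    d=np.array([px(C+[33.5*np.cos(t),33.5*np.sin(t),z0+zz]) for t in np.linspace(0,6.28,90)]); print('disc',zz,d.min(0),d.max(0))
```

```text
4.975 [575.40861328 127.82195308 115.05365844] 28.827499212304975 [ 0.55216552 -0.42059981 -0.96812538]
yel [371.9 266. ] 10 [620.4 117.7  68. ]
red [360.7 259.4] 11 [605.   92.2  68. ]
239 369 389 | 240 367 390 | 241 367 391 | 242 366 392 | 243 366 392 | 244 366 393 | 245 365 393 | 246 365 393 | 247 365 393 | 248 365 393 | 249 365 393 | 250 365 393 | 251 365 393 | 252 365 393 | 253 366 392 | 254 367 392 | 255 367 391 | 256 368 390 | 257 369 390 | 258 371 387 | 259 372 383 | 260 374 382 | 261 379 381 | 
lug pred [array([383.1, 263.7]), array([389.6, 261.3]), array([383.3, 262.4]), array([389.8, 260. ])]
disc 0 [362.6 236.3] [392.5 260.3]
disc 14 [362.9 232.5] [393.1 256.6]
```

View pics/s3.png

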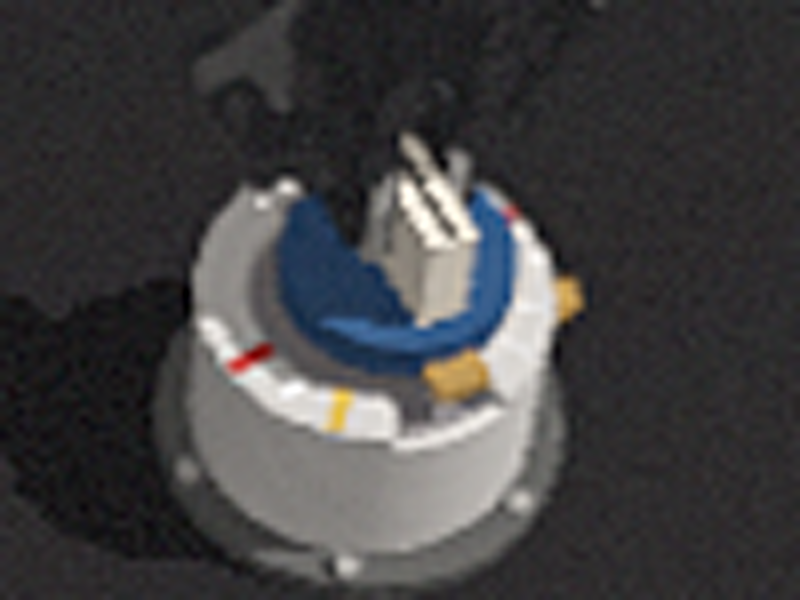

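The scene crop shows the near lug at (455,377), right of the slot, which spans roughly (400–500, 410). The disc nearly touches the bore's right edge. Disc and lug comparisons both give an error of about +4.5 mm in y, so I'll correct that, go slightly lower and recheck.

Request:
play_rows([
  [1,-0.0024,0.0052,0.004,0],
  [1,-0.0024,0.0052,0.004,0],
  [1,-0.0024,0.0052,0.004,0],
  [1,-0.0024,0.0052,0.004,0],
])

```text
clock: 5.52
eef_pos: [575.2, 123.5, 111.2]
orientation: [0.968, 0.249, 0.0, -0.0]
ft_force: [-0.4, -0.7, -1.4]
opening: 12.7
```

```bash
cat > chk.py <<'E'
from h import *
import sys
o=bot.get_obs(); r=R.from_quat(o['orientation']).as_matrix(); T=o['eef_pos']; yaw=np.arctan2(r[1,0],r[0,0]); print(o['clock'],T,np.degrees(yaw),o['ft_force'],o['moment'],o['opening'])
c=cam('scene'); im=c['color']
cv2.imwrite(sys.argv[1],cv2.resize(im[215:290,330:430],(800,600),interpolation=cv2.INTER_CUBIC))
H=cv2.cvtColor(im,cv2.COLOR_BGR2HSV).astype(int); w=np.zeros(H.shape[:2],bool); w[225:285,345:415]=1
B=(H[...,0]>95)&(H[...,0]<125)&(H[...,1]>120)&(H[...,2]>40)&w
v,u=np.nonzero(B); print('disc cols',u.min(),u.max(),'rows',v.min(),v.max())
L=(H[...,0]>8)&(H[...,0]<22)&(H[...,1]>90)&(H[...,2]>60)&w; L[:254]=0
v,u=np.nonzero(L); print('lug',len(u),u.mean(),v.mean(),u.min(),u.max(),v.max())
z0=T[2]-39.7
def px(p): q=c['R'].T@(np.array(p)-c['o']); q=c['K']@q; return (q[:2]/q[2]).round(1)
C=np.array([578.2,125.7,0]); a=np.radians(28.9); e=np.array([np.cos(a),np.sin(a),0]); n=np.array([-e[1],e[0],0])
d=np.array([px(C+[33.5*np.cos(t),33.5*np.sin(t),z0+zz]) for t in np.linspace(0,6.28,90) for zz in (0,14)]); print('centred disc would be',d.min(0),d.max(0))
print('lug would be', px(C+e*39+[0,0,z0+3]),[px(C+e*43+n*s+[0,0,z0]) for s in(-8,8)])
E
python3 chk.py pics/s4.png
```

```text
5.525 [575.21616311 123.48318929 111.2033936 ] 28.846083802603147 [-0.42215538 -0.66743787 -1.38321966] [-0.00050397  0.0085302  -0.0383889 ] 12.717147988616599
disc cols 363 391 rows 240 262
lug 44 383.8636363636364 262.45454545454544 371 401 268
centred disc would be [361.5 234.5] [392.  262.2]
lug would be [384.5 262.3] [array([381.9, 265.6]), array([388.4, 263.3])]
```

View pics/s4.png

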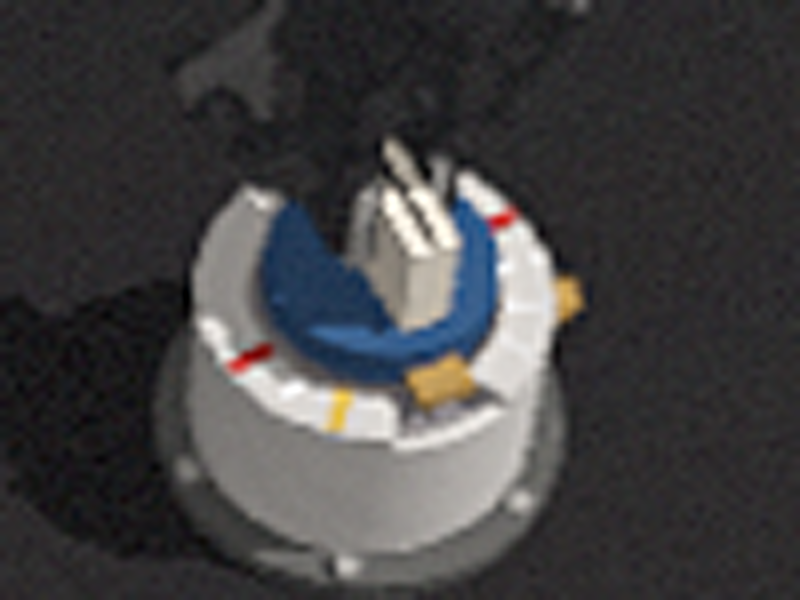

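The disc now sits at columns 363–391 (about 377 against 376.75 if centred), and the lug is at crop (441,380) over the slot. I'll lower it in.

Request:
play_rows([
  [1,0,0,0.005,0],
  [1,0,0,0.009,0],
  [1,0,0,0.012,0],
  [1,0,0,0.014,0],
  [1,0,0,0.014,0],
  [1,0,0,0.014,0],
])

```text
clock: 6.32
eef_pos: [575.3, 123.4, 100.0]
orientation: [0.968, 0.249, 0.0, 0.0]
ft_force: [0.0, -0.0, -1.7]
opening: 13.5
```

It went in cleanly with no contact forces, and the underside is at about 60.3 mm. Now I'll press to about 6.5 mm of seat travel.

Request:
play_rows([
  [1,0,0,0.003,0],
  [1,0,0,0.006,0],
  [1,0,0,0.0085,0],
  [1,0,0,0.0085,0],
  [1,0,0,0.0085,0],
  [1,0,0,0.0085,0],
])

```text
clock: 7.08
eef_pos: [575.3, 123.4, 93.2]
orientation: [0.968, 0.249, 0.0, 0.0]
ft_force: [-0.8, 0.2, 1.7]
opening: 13.0
```

```bash
python3 chk.py pics/s5.png
```

```text
7.075 [575.3438929  123.43142275  93.15995081] 28.848032942224023 [-0.83988075  0.23356295  1.72960462] [-0.09820024  0.11673858  0.01180181] 12.975401387606494
disc cols 363 391 rows 245 264
lug 28 383.9642857142857 265.39285714285717 371 401 268
centred disc would be [361.  239.3] [391.1 266.8]
lug would be [383.7 266.9] [array([381.2, 270.2]), array([387.6, 267.9])]
```

The spring force showed up (+3.4 N), which matches the seat. Turning 40° clockwise, gradually.

Request:
play_rows([
  [1,0,0,0,0.03],
  [1,0,0,0,0.06],
  [1,0,0,0,0.09],
  [1,0,0,0,0.12],
  [1,0,0,0,0.15],
  [1,0,0,0,0.18],
  [1,0,0,0,0.21],
  [1,0,0,0,0.222],
  [1,0,0,0,0.222],
  [1,0,0,0,0.222],
])

```text
clock: 8.38
eef_pos: [574.8, 124.9, 93.1]
orientation: [0.995, -0.097, -0.0, -0.001]
ft_force: [-1.7, 5.6, 2.5]
opening: 12.5
```

```bash
python3 chk.py pics/s6.png
```

```text
8.375 [574.77846263 124.93230662  93.0712965 ] -11.095925193464293 [-1.67686951  5.61372642  2.54651171] [0.84988977 0.26760563 0.16398798] 12.49293346424729
disc cols 362 390 rows 243 265
lug 5 382.8 261.8 371 401 268
centred disc would be [361.  239.3] [391.1 266.9]
lug would be [383.7 267. ] [array([381.2, 270.3]), array([387.6, 267.9])]
```

View pics/s6.png

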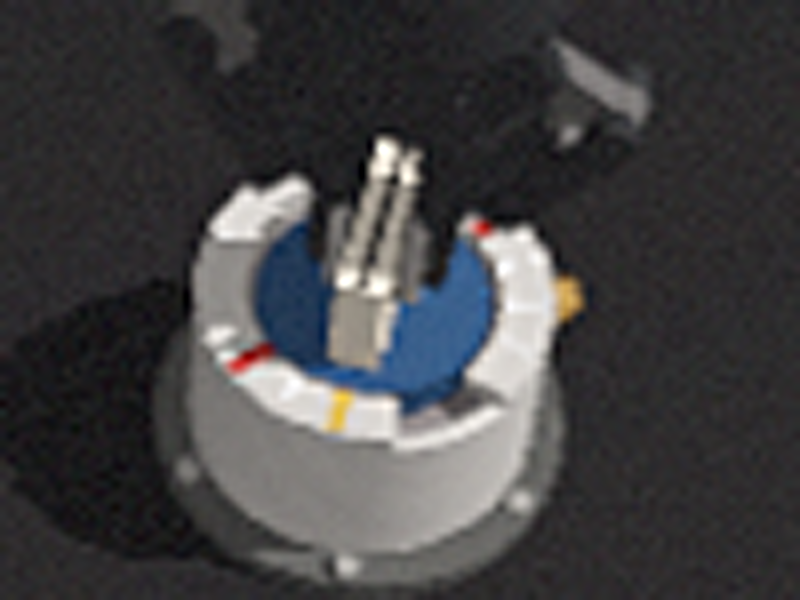

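The bar at crop (360,280) points at the yellow mark at (340,410), and the disc is flush under the lip. The moment of 0.164 N m matches the spring at half way. I'll hold briefly, check stability and hand in.

Request:
play_rows([
  [1,0,0,0,0],
  [1,0,0,0,0],
  [1,0,0,0,0],
  [1,0,0,0,0],
  [1,0,0,0,0],
])

```text
clock: 9.05
eef_pos: [574.8, 124.9, 93.1]
orientation: [0.995, -0.097, -0.0, -0.001]
ft_force: [-1.8, 5.3, 3.0]
opening: 13.2
```

```bash
python3 chk.py pics/s7.png; python3 -c "
from station import bot
print(bot.close_job())"
```

```text
9.05 [574.77141394 124.92744862  93.05118766] -11.097983946137685 [-1.82664943  5.28153616  2.98161871] [0.8866823  0.29595987 0.16672546] 13.203524664082764
disc cols 362 390 rows 243 265
lug 5 382.8 261.8 371 401 268
centred disc would be [361.  239.3] [391.1 266.9]
lug would be [383.7 267. ] [array([381.2, 270.3]), array([387.6, 267.9])]
the job is handed in; nothing more can be done
None
```

The blue lid is on the pot, pressed down and turned 40° clockwise to the yellow marks. It was still gripped and held there when I handed the job in at about 9 s. The hand-in gives no verdict, so the checks below are my own.

- **Angle:** the tool yaw was −11.1° and the yellow marks are at −11.0°. The moment about the vertical was 0.167 N m, close to the 0.16 N m expected half way, so the lock click should be well away.
- **Height:** the lid's underside was at about 53.4 mm, worked out from the tool height. Pressing down added about 3.4 N of upward force, as the spring seat should. The picture taken after the turn shows the disc flush with the lip.
- **Centring:** in the scene camera the disc is within about 1 mm sideways of a centred lid.
- **Hold:** pose and force barely changed over the last 0.6 s, and the fingers stayed closed on the 14 mm bar at 13.2 mm.

**What disagreed:** the top camera put the pot about 4 mm too far in y compared with the scene camera. I corrected that by comparing lug and slot in the scene view before lowering the lid, and it went in without sideways force. A steady sideways force of about 5 N remained after the turn, from light contact with the bore or the seat plate's posts.

I did not measure the other bench items again afterwards. The lid and fingers travelled well above or clear of them.

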